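# Knock a jammed T-shoe out of its slot

### The arm

A 7-joint arm with a two-finger parallel gripper is mounted at the origin on a cart in front of the work surface, level with it; the furniture and walls round the work are solid. World frame = base frame: x ahead of the robot, y to its left, z up, the work surface at z = 0. Lengths are in m, angles in rad, forces in N, time in s.
With the tool pointing down it reaches from about 0.4 to 0.9 m from the base axis. Payload 5.5 kg.
Tool frame: the origin (TCP) lies where the fingers leave the gripper's body, on its centre line; the fingertips stand 73 mm ahead of it and the grasp point (between the pads) lies 54 mm ahead of it (robot.tip_extent is the distance from the TCP to the fingertips, in m); z points along the fingers, y is the line along which they close (so a half turn about z gives the same grasp; the last joint's range is limited). The gripper opens to 85 mm and grips with 20 to 120 N. Pads are 22 mm wide; open, the fingers measure 114 mm over their backs; the gripper's body (76 mm by 85 mm) begins 54 mm behind the grasp point. The pads swing forward as they close: fully open they stand 13 mm farther back than shut.
Start: joints at [-1.067, 0.501, -0.427, 1.55, 0.221, 1.138, -0.21], TCP at [0.155, 0.631, 0.304] pointing down, gripper open.
Joint ranges: [-2.88, 2.88], [-0.31, 2.03], [-1.54, 1.56], [0.2, 2.42], [-1.41, 4.55], [0.19, 2.02], [-2.57, 2.57]. Speed limits (rad/s): [2.57, 2.57, 3.14, 3.14, 3.14, 3.14, 3.14].

### API

Orientations are given as a unit quaternion [x, y, z, w].
In Python, from station import robot gives the robot as it stands. The module is installed in compiled form; this text tells all that it offers.
- The arm moves only by the shell command python3 -m jog 'ROWS' [FORCE]. ROWS is JSON, a list that holds one entry, the list of rows, each a list of 7 numbers: the turn, a rotation vector about the tool's x, y, z in degrees, then the shift along the tool's x, y, z in cm, then the opening, from 0 (shut) to 1 (fully open). A call has 1 to 10 rows; each row shifts and turns the commanded pose from where the row before left it, along the tool's axes as they then stand; what a row does not reach is not made up. A row lasts 1/10 s, in which the tool goes at most 50 mm and 8.59 degrees, less where a joint would pass 70% of its speed; a pose out of reach is approached as far as the arm can. A call with a gripper value outside its range is refused whole. The fingers move at their own pace and stop on an object; FORCE is the grip in N (left out, the last holds). Time passes only in rows, so rows that do not move let the fingers close. It gives the time, the measured TCP pose, the force, the opening and the grip force at its end, in the units of the state.
- robot.observe(): the state, without advancing time (a new reading comes with each control period).
- robot.snapshot(name): name is "scene" or "top"; returns a dict with "img" (384x512x3 uint8, red, green, blue), "fx", "fy", "cx", "cy" (pixels), "rvec" (rotation vector, rad) and "tvec" (3), from world to camera coordinates, as OpenCV has them. Camera axes: x right, y down, z forward; pixel columns grow to the right and rows downward; lengths in m; the calibration is good to about 2 mm. A picture is of the moment at which its call begins. There is no depth.
- robot.job_done(): hands the job in; it is judged then, once.
The state is a dict: "t": time; "joint_positions": joint angles; "joint_vel": joint speeds; "tau": joint torques, N m; "ee_pos": TCP position; "eef_rot": TCP orientation; "force": force on the tool from outside, world axes, zero at the start; "ft_torque": the same for the moment, N m; "width": opening from 0.0 (shut) to 1.0 (fully open); "grip_force": force on a finger pad.
Only numpy, scipy, OpenCV 4.12 (cv2) and the standard library are available. Lean on these libraries where they do the work, as an engineer would, in place of code of your own. Each camera call takes 0.05 s, during which the arm holds its last target. There are 200 camera calls.

### The job

The red T-shoe is jammed under the lips of the aluminium slot. Pick up the wooden block and, with the block alone and without gripping or touching the shoe with the fingers, knock the shoe along the slot until it is completely out from between the rails on the open end of the plate; put the block back down on the worktop, then lift the shoe out and stand it upright in the blue tray.

Things in the scene. Friction and masses are not known exactly. Their poses are not given: they have to be found in the camera images.
- fixture: Fixed steel plate 8 mm thick, origin under it on the worktop; x along its slot to the open end (plate x -100 to 105, y +-55 mm), z up. Lipped aluminium rails x -85 to 10, y +-47, tops 29 mm above worktop, 34 mm between lips. Beyond: flat open plate up to a yellow stop (face x 94, top 19 mm). Shoe centre starts at x -50 to -34, y 0; clear of the rails past x 40, meets the stop at 64.
- shoe_neck (a point): Centre of the neck of the red T-shoe (0.25 kg), 34 mm above its underside. Foot 60x50x10 mm (x,y,z), on it a neck 44x26x48, 10 to 58 mm above the underside: grip across its 26 (y). Starts on the plate, foot under the lips, axes as the fixture's. A hidden sprung pad jams it: about 8 to 15 N along the slot move it; past fixture x of about +10 mm it slides freely.
- block_center (a point): Centre of the loose light wood block, 60 x 36 x 50 mm (x, y, z), 0.15 kg, dark lines on its long sides; it stands on the worktop with this point 25 mm up. To be gripped across its 36 mm (y), so that an end face (x) knocks.
- tray: Fixed shallow blue open tray, 110 x 120 x 22 mm (x, y, z), walls 4 mm, floor 4 mm thick; origin at the centre of its underside on the worktop.

How it is judged:
By the outcome, as a careful person would: the job done as asked, in the order asked, and still so for the second after the job is handed in, with the robot touching nothing.
It also fails if it takes over 58 s, if anything falls off the work surface, if the arm or the gripper's body presses on something with over 40 N, if the wrist force passes 120 N, or if a joint passes its speed limit or range.

## Working session

There is one attempt and no reset: what is moved stays moved. The work goes in short steps, Python scripts to look and compute and a shell command to move; the robot and the scene stay as the last step left them, time stands still between calls to the robot, and variables do not carry over. Pictures are saved under pics/ and viewed, at most 10 in all, crops included, and the job is handed in when it is done.

```bash
mkdir -p pics
cat > h.py <<'E'
import numpy as np, cv2, json
from station import robot
from scipy.spatial.transform import Rotation as R
def snap(name,fn):
    s=robot.snapshot(name); cv2.imwrite('pics/'+fn+'.png',s['img'][:,:,::-1])
    json.dump({k:(np.array(v).tolist()) for k,v in s.items() if k!='img'},open('pics/'+fn+'.json','w')); return s
def cam(fn):
    c=json.load(open('pics/'+fn+'.json')); Rm=cv2.Rodrigues(np.array(c['rvec'],float))[0]; t=np.array(c['tvec'],float).ravel()
    return c,Rm,t
def ray(fn,uv):
    c,Rm,t=cam(fn); d=Rm.T@np.array([(uv[0]-c['cx'])/c['fx'],(uv[1]-c['cy'])/c['fy'],1]); return -Rm.T@t,d
def atz(fn,uv,z):
    o,d=ray(fn,uv); return o+d*(z-o[2])/d[2]
def tri(f1,u1,f2,u2):
    o1,d1=ray(f1,u1);o2,d2=ray(f2,u2)
    a=np.linalg.lstsq(np.c_[d1,-d2],o2-o1,rcond=None)[0]; p,q=o1+a[0]*d1,o2+a[1]*d2
    return (p+q)/2,np.linalg.norm(p-q)
def proj(fn,P):
    c,Rm,t=cam(fn); q=Rm@np.array(P,float)+t; return c['fx']*q[0]/q[2]+c['cx'],c['fy']*q[1]/q[2]+c['cy']
E
python3 - <<'E'
from h import *
a=snap('scene','s0');b=snap('top','t0')
o=robot.observe();print(o['ee_pos'],o['eef_rot'],R.from_quat(o['eef_rot']).as_matrix().round(3),o['width'])
for f in('s0','t0'):
    c,Rm,t=cam(f);print(c['fx'],-Rm.T@t,Rm[2]); im=cv2.imread(f'pics/{f}.png');cv2.imwrite(f'pics/{f}v.png',cv2.resize(im,(800,600)))
E
```

```text
[0.1549597  0.63074549 0.30294933] [ 1.20097429e-01  9.92761713e-01 -8.77556904e-04 -1.34180411e-04] [[-0.971  0.238 -0.   ]
 [ 0.238  0.971 -0.002]
 [ 0.    -0.002 -1.   ]] 0.9965737467192987
397.6930692735048 [ 0.39728234 -0.75520619  0.71740373] [ 0.09951854  0.61586525 -0.78154082]
403.4670553355237 [ 0.41717953 -0.21873632  0.91093088] [ 0.09014161 -0.01994459 -0.99572923]
```

View pics/s0v.png

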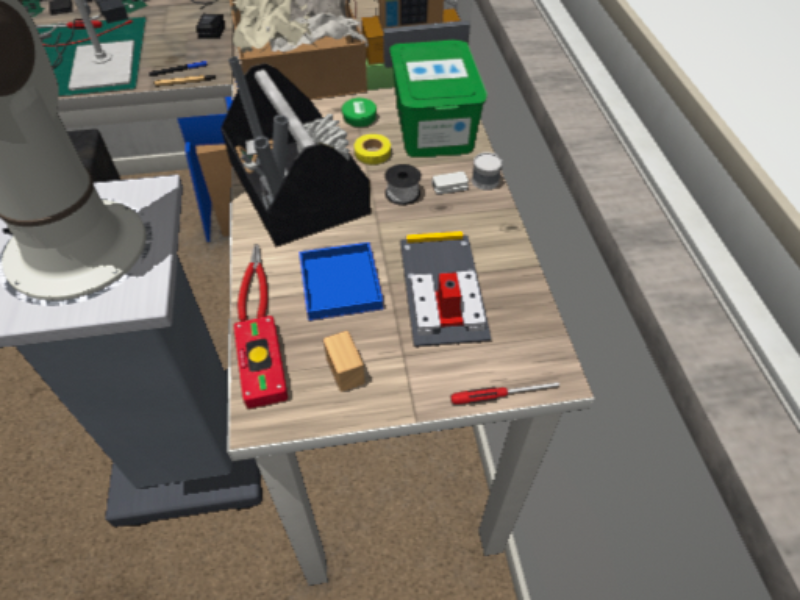

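View pics/t0v.png

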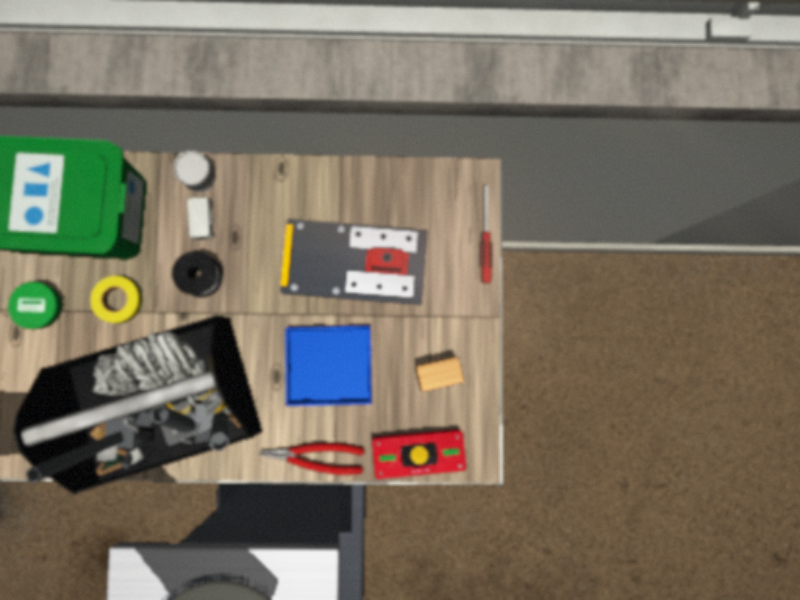

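The scene view (x1.5625) shows the block at ~(345,360), the tray at (342,280) and the fixture at (445,290) with its open end (yellow stop) away from the camera. In the top view: block (440,373), tray (328,364), plate (353,262), shoe (387,260), stop (287,255). Next I'll zoom in for corners.

Run:
```python
import cv2
for f,x,y,w,h,k in(('s0',188,142,130,112,5),('t0',176,136,124,116,5)):
    im=cv2.imread(f'pics/{f}.png')[y:y+h,x:x+w]
    im=cv2.resize(im,None,fx=k,fy=k,interpolation=cv2.INTER_CUBIC)
    for i in range(0,w,10): cv2.putText(im,str(x+i),(i*k,8),0,.3,(255,255,255),1);cv2.line(im,(i*k,0),(i*k,h*k),(200,200,200) if i%20==0 else (120,120,120),1)
    for i in range(0,h,10): cv2.putText(im,str(y+i),(0,i*k+4),0,.3,(255,255,255),1);cv2.line(im,(0,i*k),(w*k,i*k),(200,200,200)if i%20==0 else (120,120,120),1)
    cv2.imwrite(f'pics/{f}c.png',im)
```

```text
(no output)
```

View pics/s0c.png

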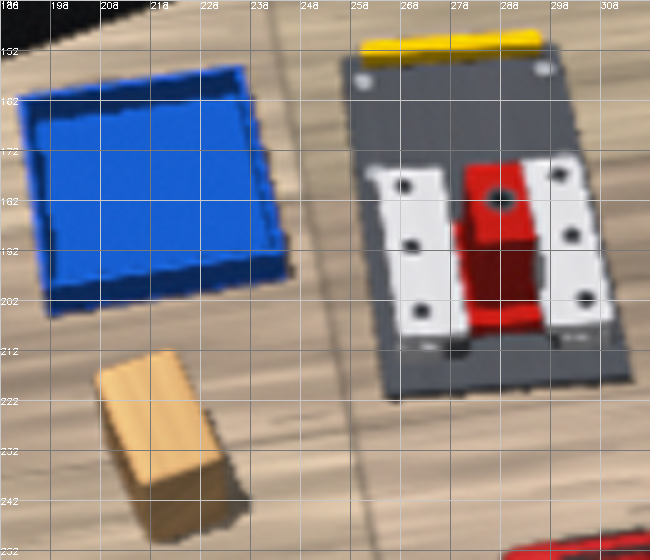

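View pics/t0c.png

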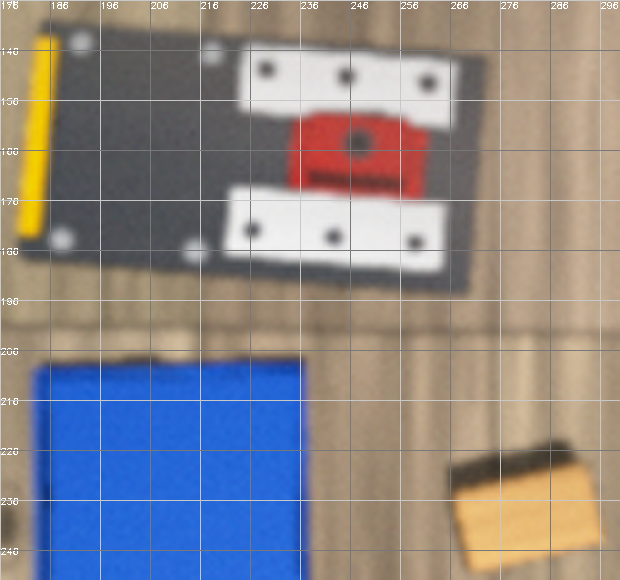

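Crops: block, rail, plate, tray and neck hole corners are readable (crop px/5 + offset). I triangulate them, then fit poses.

```bash
cat > fit.py <<'E'
from h import *
from scipy.optimize import least_squares
S=lambda u,v:(u/5+188-.4,v/5+142-.4); T=lambda u,v:(u/5+176-.4,v/5+136-.4); V=lambda u,v:(u*.64-.2,v*.64-.2)
def fit(pts,g):
    def w(p,P): c,s=np.cos(p[2]),np.sin(p[2]); return [p[0]+c*P[0]-s*P[1],p[1]+s*P[0]+c*P[1],P[2]]
    f=lambda p:np.concatenate([np.subtract(proj(n,w(p,P)),uv) for n,uv,P in pts])
    r=least_squares(f,g,loss='soft_l1');return r.x, f(r.x).reshape(-1,2).round(1).tolist()
s,t='s0','t0'
B=[(S(95,375),T(472,572)),(S(173,350),T(455,487)),(S(222,458),T(585,462)),(S(140,487),T(602,542))]
for a,b in B: print('block',tri(s,a,t,b))
F=[((577,152),(242,43),(10,-47)),((615,318),(458,62),(-85,-47)),((547,328),(453,130),(-85,-17)),((402,335),(443,270),(-85,47)),((368,168),(225,254),(10,47))]
for a,b,P in F: print('rail',P,tri(s,S(*a),t,T(*b)))
hole=tri(s,S(500,199),t,T(358,143));print('hole',hole)
for a,b in [((18,97),V(286,404)),((243,67),V(286,326)),((290,252),V(371,324)),((45,287),V(371,404))]: print('tray',tri(s,S(*a),t,b))
p=[]
for a,b,P in F: P=np.array([*P,29])/1e3; p+=[(s,S(*a),P),(t,T(*b),P)]
for a,b,P in [((557,45),(38,22),(105,-55)),((632,382),(487,57),(-100,-55)),((388,400),(468,293),(-100,55)),((342,60),(20,262),(105,55))]: P=np.array([*P,8])/1e3; p+=[(s,S(*a),P),(t,T(*b),P)]
fx,res=fit(p,[.5,-.1,1.6]);print('fixture',fx,np.degrees(fx[2]),res)
c,sn=np.cos(fx[2]),np.sin(fx[2]);d=hole[0][:2]-fx[:2];print('shoe in fix',c*d[0]+sn*d[1],-sn*d[0]+c*d[1])
p=[]
for (a,b),P in zip(B,[(30,18),(30,-18),(-30,-18),(-30,18)]): P=np.array([*P,50])/1e3;p+=[(s,a,P),(t,b,P)]
bx,res=fit(p,[.4,-.3,1.7]);print('block',bx,np.degrees(bx[2]),res)
E
python3 fit.py
```

```text
block (array([ 0.37391072, -0.27382908,  0.05002592]), np.float64(0.0019313225564559636))
block (array([ 0.40825396, -0.26625758,  0.04992511]), np.float64(0.0008332435974607052))
block (array([ 0.42067589, -0.32171023,  0.0493875 ]), np.float64(0.0014451338205433914))
block (array([ 0.38698563, -0.32922879,  0.04809758]), np.float64(0.0017034513590162075))
rail (10, -47) (array([ 0.60292839, -0.17140901,  0.03330005]), np.float64(0.001514868755010673))
rail (-85, -47) (array([ 0.59650537, -0.26690691,  0.0330474 ]), np.float64(0.0023463742611974335))
rail (-85, -17) (array([ 0.56694488, -0.26517761,  0.02974934]), np.float64(0.0029300537524970514))
rail (-85, 47) (array([ 0.50428189, -0.2611779 ,  0.03275985]), np.float64(0.002680786720122521))
rail (10, 47) (array([ 0.50785618, -0.1656303 ,  0.03300799]), np.float64(0.001378504627711239))
hole (array([ 0.55339373, -0.22298505,  0.06911221]), np.float64(0.0014602192193479669))
tray (array([ 0.35129613, -0.0863491 ,  0.0230104 ]), np.float64(0.00022468147223383354))
tray (array([ 0.45984947, -0.08327592,  0.02277281]), np.float64(0.0001624835952103591))
tray (array([ 0.46485156, -0.20262934,  0.02530275]), np.float64(0.0015537107809584381))
tray (array([ 0.3545048 , -0.20438096,  0.02436403]), np.float64(0.0033915181267631855))
fixture [ 0.55577934 -0.17865458  1.51043663] 86.54164393328304 [[-0.3, 1.3], [0.2, -0.1], [-0.3, 0.9], [-0.3, -0.6], [-0.5, 0.0], [-0.2, -0.9], [-1.0, 1.0], [-0.3, -0.2], [1.0, 1.1], [0.2, -0.2], [-0.5, -0.3], [-0.1, -0.6], [0.1, -0.9], [0.2, -0.7], [-1.3, -0.4], [0.7, 0.1], [-1.4, -0.3], [-0.9, -0.5]]
shoe in fix -0.044393640398057335 -0.000292880833501521
block [ 0.39747887 -0.2978771   1.79680157] 102.94914657773592 [[-0.9, -0.4], [-0.5, -0.1], [0.1, -0.7], [-0.8, 0.2], [0.2, 0.4], [0.7, -0.8], [-0.6, 0.4], [1.0, -0.2]]
```

Everything matches the text (block top 50 mm, neck top ~67 mm, shoe at x −44, tray rim ~23 mm, fixture yaw 86.5°). First I turn to the block's heading while rising.

```bash
cat > go.py <<'E'
# go.py x y z yaw_of_tool_x(deg): shift in tool axes (cm) and turns still to do
import sys; from h import *
x,y,z,a=map(float,sys.argv[1:5]); o=robot.observe(); Rm=R.from_quat(o['eef_rot'])
tx=np.cos(np.radians(a)),np.sin(np.radians(a)); G=R.from_matrix(np.c_[[tx[0],tx[1],0],[tx[1],-tx[0],0],[0,0,-1]])
d=np.array([x,y,z])-o['ee_pos']
print('t',round(o['t'],2),'pos',np.round(o['ee_pos'],4),'F',np.round(o['force'],1),'w',round(o['width'],3),'grip',round(o['grip_force'],1))
print('turn deg',np.degrees((Rm.inv()*G).as_rotvec()).round(2),'shift now cm',(Rm.inv().apply(d)*100).round(2),'after turn',(G.inv().apply(d)*100).round(2), 'q', np.round(o['joint_positions'],2))
E
python3 -m jog '[[[0,0,7.9,0,0,-1,1],[0,0,7.9,0,0,-1,1],[0,0,7.9,0,0,-1,1],[0,0,7.9,0,0,-1,1],[0,0,7.9,0,0,-1,1],[0,0,7.9,0,0,-1,1],[0,0,7.9,0,0,-1,1],[0,0,7.9,0,0,-1,1],[0,0,0,0,0,0,1]]]'
python3 go.py 0.50 0.2 0.38 103;python3 go.py 0.3975 -0.298 0.2 103
```

```text
t: 1.0
ee_pos: [0.1549, 0.6317, 0.385]
eef_rot: [0.623, 0.782, 0.001, -0.0]
force: [-0.6, -0.2, 0.4]
width: 0.999
grip_force: 0.0
t 1.0 pos [0.1549 0.6317 0.385 ] F [-0.6 -0.2  0.4] w 0.999 grip 0.0
turn deg [ 0.06 -0.1  -0.06] shift now cm [-49.8   23.96   0.44] after turn [-49.83  23.91   0.5 ] q [-1.21  0.42 -0.22  1.46  0.09  1.27 -1.22]
t 1.0 pos [0.1549 0.6317 0.385 ] F [-0.6 -0.2  0.4] w 0.999 grip 0.0
turn deg [ 0.06 -0.1  -0.06] shift now cm [-96.07   2.8   18.34] after turn [-96.05   2.72  18.5 ] q [-1.21  0.42 -0.22  1.46  0.09  1.27 -1.22]
```

```bash
python3 -m jog '[[[0,0,0,-4.3,2.3,0,1],[0,0,0,-4.3,2.3,0,1],[0,0,0,-4.3,2.3,0,1],[0,0,0,-4.3,2.3,0,1],[0,0,0,-4.3,2.3,0,1],[0,0,0,-4.3,2.3,0,1],[0,0,0,-4.3,2.3,0,1],[0,0,0,-4.3,2.3,0,1],[0,0,0,-4.3,2.3,0,1],[0,0,0,-4.3,2.3,0,1]]]'
python3 go.py 0.3975 -0.298 0.2 103
```

```text
t: 2.0
ee_pos: [0.4766, 0.2621, 0.3832]
eef_rot: [0.621, 0.784, -0.0, -0.0]
force: [0.1, 1.0, 0.1]
width: 1.002
grip_force: 0.0
t 2.0 pos [0.4766 0.2621 0.3832] F [0.1 1.  0.1] w 1.002 grip 0.0
turn deg [-0.04  0.02  0.26] shift now cm [-52.7  -20.53  18.36] after turn [-52.8  -20.3   18.32] q [-0.58  0.21  0.03  1.74 -0.01  1.2  -0.31]
```

```bash
python3 -m jog '[[[0,0,0,-4.5,-1.5,0,1],[0,0,0,-4.5,-1.5,0,1],[0,0,0,-4.5,-1.5,0,1],[0,0,0,-4.5,-1.5,0,1],[0,0,0,-4.5,-1.5,0,1],[0,0,0,-4.5,-1.5,1,1],[0,0,0,-4.5,-1.5,2,1],[0,0,0,-4.5,-1.5,3,1],[0,0,0,-4.5,-1.5,3,1],[0,0,0,-4.5,-1.5,3,1]]]'
python3 -m jog '[[[0,0,0,0,0,0,1],[0,0,0,0,0,0,1]]]' >/dev/null
python3 go.py 0.3975 -0.298 0.15 103
```

```text
t: 3.0
ee_pos: [0.4317, -0.1928, 0.273]
eef_rot: [0.621, 0.784, -0.0, 0.0]
force: [1.2, 0.0, 0.5]
width: 0.999
grip_force: 0.0
t 3.2 pos [ 0.4313 -0.1921  0.2729] F [0.3 0.5 1.6] w 0.999 grip 0.0
turn deg [-0.18 -0.06  0.  ] shift now cm [-9.57 -5.64 12.3 ] after turn [-9.56 -5.68 12.29] q [-0.02  0.2   0.43  2.04 -0.1   0.93  0.69]
```

```bash
python3 -m jog '[[[0,0,0,-3.2,-1.9,3,1],[0,0,0,-3.2,-1.9,4.1,1],[0,0,0,-3.2,-1.9,4.1,1],[0,0,0,0,0,1,1],[0,0,0,0,0,0,1],[0,0,0,0,0,0,1]]]' >/dev/null
python3 go.py 0.3975 -0.298 0.080 103
```

```text
t 3.8 pos [ 0.4022 -0.2893  0.1609] F [ 0.8 -0.  -0.3] w 0.999 grip 0.0
turn deg [ 0.07 -0.03  0.21] shift now cm [-0.74 -0.67  8.09] after turn [-0.74 -0.66  8.09] q [ 0.22  0.43  0.42  2.07 -0.27  0.7   1.05]
```

```bash
python3 -m jog '[[[0,0,0,-0.7,-0.65,2,1],[0,0,0,0,0,2,1],[0,0,0,0,0,2,1],[0,0,0,0,0,2,1],[0,0,0,0,0,0,1],[0,0,0,0,0,0,1]]]' >/dev/null
python3 go.py 0.3975 -0.298 0.080 103
python3 - <<'E'
from h import *
s=snap('scene','s1');t=snap('top','t1')
a=cv2.resize(s['img'][130:260,170:320],None,fx=3,fy=3);b=cv2.resize(t['img'][180:280,210:330],None,fx=3,fy=3)
b=cv2.copyMakeBorder(b,0,a.shape[0]-b.shape[0],0,0,0);cv2.imwrite('pics/v1.png',np.hstack([a,b])[:,:,::-1])
E
```

```text
t 4.4 pos [ 0.3975 -0.2984  0.0815] F [-0.1 -0.1  0.1] w 1.002 grip 0.0
turn deg [0.1  0.03 0.15] shift now cm [0.04 0.01 0.15] after turn [0.04 0.01 0.15] q [ 0.31  0.58  0.34  2.09 -0.37  0.53  1.15]
```

View pics/v1.png

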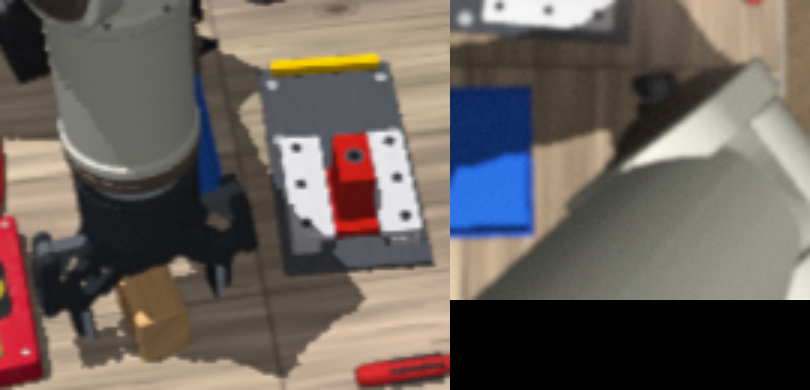

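The block (crop ~(155,310)) lies between the open fingers, aligned with them. I close on it and lift.

```bash
python3 -m jog '[[[0,0,0,0,0,0,0],[0,0,0,0,0,0,0],[0,0,0,0,0,0,0],[0,0,0,0,0,0,0],[0,0,0,0,0,0,0],[0,0,0,0,0,0,0],[0,0,0,0,0,0,0],[0,0,0,0,0,0,0]]]' 70
python3 -m jog '[[[0,0,0,0,0,-1,0],[0,0,0,0,0,-2,0],[0,0,0,0,0,-3,0],[0,0,0,0,0,-2,0],[0,0,0,0,0,0,0]]]'
python3 go.py 0.3975 -0.298 0.14 86.5
python3 -c "
import numpy as np
o=np.array([.5558,-.1787]);u=np.array([np.cos(np.radians(86.5)),np.sin(np.radians(86.5))])
for x in(-130,-96,-30,0):print(x,o+u*x/1e3)"
```

```text
t: 5.3
ee_pos: [0.3965, -0.2994, 0.0808]
eef_rot: [0.622, 0.783, 0.0, 0.0]
force: [0.2, 0.3, 5.3]
width: 0.411
grip_force: 70.3
t: 5.8
ee_pos: [0.3973, -0.3002, 0.163]
eef_rot: [0.623, 0.783, 0.0, 0.002]
force: [1.6, -0.5, -0.9]
width: 0.411
grip_force: 69.9
t 5.8 pos [ 0.3973 -0.3002  0.163 ] F [ 1.6 -0.5 -0.9] w 0.411 grip 69.9
turn deg [ 0.24  0.16 16.49] shift now cm [0.22 0.06 2.3 ] after turn [0.22 0.01 2.3 ] q [ 0.24  0.43  0.43  2.07 -0.27  0.7   1.07]
-130 [ 0.54786369 -0.30845752]
-96 [ 0.54993934 -0.27452094]
-30 [ 0.55396854 -0.20864404]
0 [ 0.5558 -0.1787]
```

```bash
python3 -m jog '[[[0,0,8.3,0,0,0,0],[0,0,8.2,0,0,0,0],[0,0,0,0,3,0,0],[0,0,0,0,4,0,0],[0,0,0,0,4,0,0],[0,0,0,0,3,0,0],[0,0,0,0,0,0,0],[0,0,0,0,0,0,0]]]' >/dev/null
python3 go.py 0.5485 -0.2985 0.118 86.5
```

```text
t 6.6 pos [ 0.5352 -0.307   0.1587] F [-1.6 -0.2 -2.2] w 0.413 grip 70.3
turn deg [-0.16 -0.04  0.06] shift now cm [0.93 1.29 4.07] after turn [0.93 1.28 4.07] q [ 0.13  0.62  0.47  1.77 -0.36  0.84  0.71]
```

```bash
python3 -m jog '[[[0,0,0,0.9,1.3,1,0],[0,0,0,0,0,1.5,0],[0,0,0,0,0,1.5,0],[0,0,0,0,0,0,0],[0,0,0,0,0,0,0]]]' >/dev/null
python3 go.py 0.5485 -0.2985 0.118 86.5
python3 - <<'E'
from h import *
s=snap('scene','s2');t=snap('top','t2')
a=cv2.resize(s['img'][130:260,210:330],None,fx=3.3,fy=3.3,interpolation=cv2.INTER_CUBIC);b=cv2.resize(t['img'][120:240,160:280],None,fx=3.3,fy=3.3)
b=cv2.copyMakeBorder(b,0,a.shape[0]-b.shape[0],0,0,0);cv2.imwrite('pics/v2.png',np.hstack([a,b])[:,:,::-1])
E
```

```text
t 7.1 pos [ 0.5481 -0.2996  0.1192] F [-0.4 -0.4 -1.5] w 0.414 grip 70.3
turn deg [-0.13 -0.02 -0.05] shift now cm [0.11 0.03 0.12] after turn [0.11 0.03 0.12] q [ 0.14  0.69  0.44  1.76 -0.39  0.78  0.71]
```

View pics/v2.png

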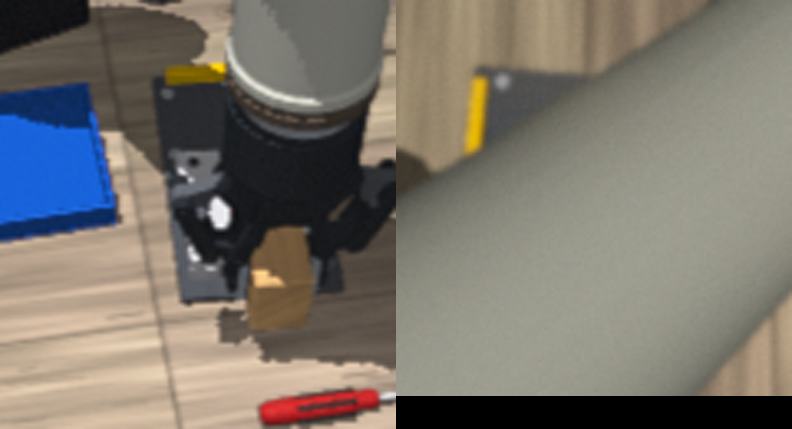

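The block is level, held in line with the slot behind the shoe (block at crop (280,280)). Pushing starts now.

```bash
python3 -m jog '[[[0,0,0,1,0,0,0],[0,0,0,1,0,0,0],[0,0,0,0.5,0,0,0],[0,0,0,0.5,0,0,0],[0,0,0,0.5,0,0,0],[0,0,0,0.5,0,0,0],[0,0,0,0.5,0,0,0]]]'
python3 go.py 0.5558 -0.1787 0.118 86.5
```

```text
t: 7.9
ee_pos: [0.5514, -0.2643, 0.1232]
eef_rot: [0.73, 0.683, -0.003, 0.007]
force: [-3.8, -20.3, 2.2]
width: 0.41
grip_force: 71.0
t 7.9 pos [ 0.5514 -0.2643  0.1232] F [ -3.8 -20.3   2.2] w 0.41 grip 71.0
turn deg [ 0.32  0.82 -0.31] shift now cm [ 8.58 -0.13  0.4 ] after turn [ 8.57 -0.08  0.52] q [ 0.06  0.66  0.45  1.8  -0.38  0.75  0.64]
```

```bash
python3 -m jog '[[[0,0,0,0.5,0,0.1,0],[0,0,0,0.5,0,0.1,0],[0,0,0,0.5,0,0,0],[0,0,0,0.5,0,0,0],[0,0,0,0.5,0,0,0],[0,0,0,0.5,0,0,0],[0,0,0,0.5,0,0,0],[0,0,0,0.5,0,0,0]]]'
python3 go.py 0.5558 -0.1787 0.118 86.5
```

```text
t: 8.7
ee_pos: [0.5543, -0.2233, 0.1214]
eef_rot: [0.73, 0.683, -0.002, 0.006]
force: [-4.6, -17.3, 7.8]
width: 0.417
grip_force: 71.3
t 8.7 pos [ 0.5543 -0.2233  0.1214] F [ -4.6 -17.3   7.8] w 0.417 grip 71.3
turn deg [ 0.32  0.67 -0.3 ] shift now cm [ 4.46 -0.15  0.29] after turn [ 4.46 -0.12  0.34] q [-0.    0.65  0.45  1.84 -0.38  0.74  0.59]
```

```bash
python3 -m jog '[[[0,0,0,0.5,0,0,0],[0,0,0,0.4,0,0,0],[0,0,0,0.4,0,0,0],[0,0,0,0.4,0,0,0],[0,0,0,0.4,0,0,0],[0,0,0,0.4,0,0,0],[0,0,0,0.4,0,0,0],[0,0,0,0.4,0,0,0],[0,0,0,0.4,0,0,0],[0,0,0,0.3,0,0,0]]]'
python3 go.py 0.5558 -0.1787 0.118 86.5
python3 - <<'E'
from h import *
s=snap('scene','s3')
cv2.imwrite('pics/v3.png',cv2.resize(s['img'][120:250,190:330],None,fx=4,fy=4,interpolation=cv2.INTER_CUBIC)[:,:,::-1])
E
```

```text
t: 9.7
ee_pos: [0.5569, -0.1742, 0.1181]
eef_rot: [0.728, 0.685, 0.0, -0.0]
force: [0.6, -1.6, -0.6]
width: 0.414
grip_force: 70.3
t 9.7 pos [ 0.5569 -0.1742  0.1181] F [ 0.6 -1.6 -0.6] w 0.414 grip 70.3
turn deg [-0.01 -0.02  0.02] shift now cm [-0.46 -0.08  0.01] after turn [-0.46 -0.08  0.01] q [-0.08  0.63  0.44  1.87 -0.39  0.73  0.52]
```

View pics/v3.png

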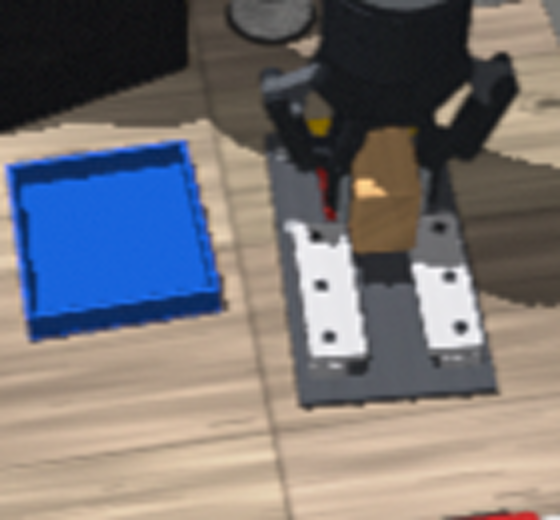

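The shoe foot (red at (325,190)) is past the rail ends, ~x 56. I back off, rise, and return the block to where it stood.

```bash
python3 -m jog '[[[0,0,0,-1,0,0,0],[0,0,0,-2,0,0,0],[0,0,0,-2,0,-2,0],[0,0,0,-2,0,-3,0],[0,0,0,-2,-3,-1,0],[0,0,0,-2,-4,0,0],[0,0,0,-2,-4,0,0],[0,0,0,0,-4,0,0],[0,0,0,0,0,0,0],[0,0,0,0,0,0,0]]]'
python3 go.py 0.4 -0.30 0.082 86.5
python3 - <<'E'
from h import *
s=snap('scene','s4');t=snap('top','t4')
a=cv2.resize(s['img'][120:250,190:330],None,fx=4,fy=4,interpolation=cv2.INTER_CUBIC);b=cv2.resize(t['img'][130:210,165:225],None,fx=4,fy=4,interpolation=cv2.INTER_CUBIC)
b=cv2.copyMakeBorder(b,0,a.shape[0]-b.shape[0],0,0,0);cv2.imwrite('pics/v4.png',np.hstack([a,b])[:,:,::-1])
E
```

```text
t: 10.75
ee_pos: [0.3983, -0.2957, 0.1783]
eef_rot: [0.729, 0.684, 0.0, -0.0]
force: [0.5, -0.3, -0.7]
width: 0.416
grip_force: 70.4
t 10.75 pos [ 0.3983 -0.2957  0.1783] F [ 0.5 -0.3 -0.7] w 0.416 grip 70.4
turn deg [ 0.01 -0.05 -0.13] shift now cm [-0.43  0.2   9.63] after turn [-0.42  0.2   9.63] q [ 0.15  0.41  0.53  2.06 -0.3   0.74  0.8 ]
```

View pics/v4.png

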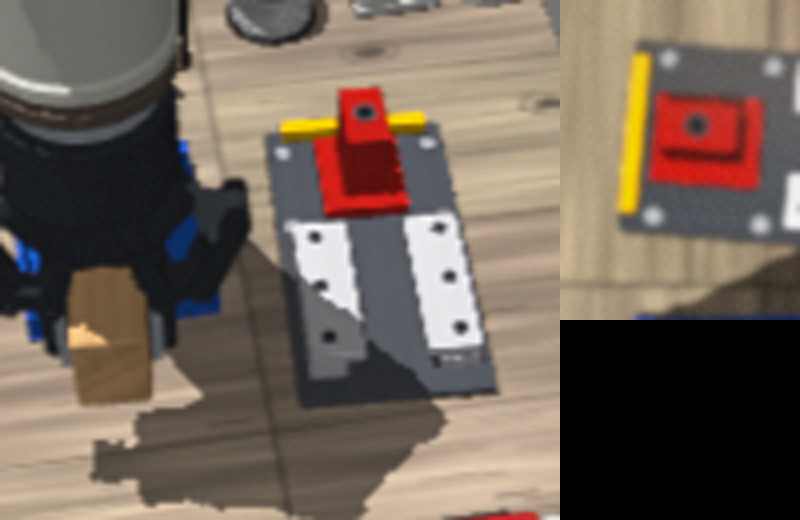

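Shoe stands upright, clear of the rails, its neck hole at scene (281.3,148.0), top (199.3,161.3). I set the block down.

```bash
python3 -m jog '[[[0,0,0,-0.4,0,2,0],[0,0,0,0,0,3,0],[0,0,0,0,0,3,0],[0,0,0,0,0,1,0],[0,0,0,0,0,0.5,0],[0,0,0,0,0,0,0],[0,0,0,0,0,0,0]]]'
python3 go.py 0.4 -0.30 0.081 86.5
python3 - <<'E'
from h import *
p,e=tri('s4',(281.25-.4,148-.4),'t4',(199.25-.4,161.25-.4));print(p,e,atz('s4',(280.85,147.6),.066),atz('t4',(198.85,160.85),.066))
E
```

```text
t: 11.55
ee_pos: [0.3999, -0.2998, 0.0842]
eef_rot: [0.728, 0.685, 0.0, 0.001]
force: [-0.5, 0.3, -1.0]
width: 0.412
grip_force: 70.4
t 11.55 pos [ 0.3999 -0.2998  0.0842] F [-0.5  0.3 -1. ] w 0.412 grip 70.4
turn deg [0.09 0.05 0.02] shift now cm [-0.01  0.01  0.32] after turn [-0.02  0.01  0.32] q [ 0.25  0.59  0.41  2.08 -0.44  0.55  0.92]
[ 0.55904516 -0.12120822  0.06944782] 0.0018687754626476609 [ 0.56086602 -0.11778304  0.066     ] [ 0.55867954 -0.12073584  0.066     ]
```

```bash
python3 -m jog '[[[0,0,0,0,0,0.2,0],[0,0,0,0,0,0.15,0],[0,0,0,0,0,0,0],[0,0,0,0,0,0,0]]]'
python3 -m jog '[[[0,0,0,0,0,0,1],[0,0,0,0,0,0,1],[0,0,0,0,0,0,1],[0,0,0,0,0,0,1],[0,0,0,0,0,0,1],[0,0,0,0,0,-2,1],[0,0,0,0,0,-4,1],[0,0,0,0,0,-5,1],[0,0,0,0,0,-4,1],[0,0,0,0,0,0,1]]]'
python3 go.py 0.559 -0.120 0.20 86.5
```

```text
t: 11.95
ee_pos: [0.3997, -0.2996, 0.0808]
eef_rot: [0.728, 0.685, 0.0, 0.001]
force: [-0.0, 1.3, 5.4]
width: 0.409
grip_force: 70.9
t: 12.95
ee_pos: [0.4015, -0.3015, 0.235]
eef_rot: [0.728, 0.685, 0.002, 0.005]
force: [1.3, -0.3, 0.3]
width: 1.003
grip_force: 0.0
t 12.95 pos [ 0.4015 -0.3015  0.235 ] F [ 1.3 -0.3  0.3] w 1.003 grip 0.0
turn deg [ 0.53  0.22 -0.02] shift now cm [19.1  14.57  3.56] after turn [19.08 14.61  3.5 ] q [ 0.1   0.33  0.59  2.02 -0.24  0.85  0.76]
```

```bash
python3 -m jog '[[[0,0,0,3.2,2.4,0,1],[0,0,0,3.2,2.4,0,1],[0,0,0,3.2,2.4,0,1],[0,0,0,3.2,2.4,0,1],[0,0,0,3.2,2.4,1,1],[0,0,0,3.0,2.5,2,1],[0,0,0,0,0,0,1],[0,0,0,0,0,0,1],[0,0,0,0,0,0,1]]]' >/dev/null
python3 go.py 0.559 -0.120 0.100 86.5
```

```text
t 13.85 pos [ 0.5545 -0.1197  0.1994] F [-0.7 -0.6 -0.5] w 0.997 grip 0.0
turn deg [-0.07  0.04 -0.08] shift now cm [0.   0.47 9.94] after turn [-0.01  0.46  9.94] q [-0.21  0.49  0.48  1.87 -0.29  0.85  0.35]
```

```bash
python3 -m jog '[[[0,0,0,0,0.45,2,1],[0,0,0,0,0,3,1],[0,0,0,0,0,3,1],[0,0,0,0,0,1.9,1],[0,0,0,0,0,0,1],[0,0,0,0,0,0,1]]]' >/dev/null
python3 go.py 0.559 -0.120 0.099 86.5
python3 - <<'E'
from h import *
s=snap('scene','s5')
cv2.imwrite('pics/v5.png',cv2.resize(s['img'][120:250,190:330],None,fx=4,fy=4,interpolation=cv2.INTER_CUBIC)[:,:,::-1])
E
```

```text
t 14.45 pos [ 0.5595 -0.1203  0.1014] F [0.3 0.2 0.8] w 1.0 grip 0.0
turn deg [ 0.01  0.03 -0.12] shift now cm [ 0.02 -0.05  0.24] after turn [ 0.02 -0.05  0.24] q [-0.15  0.64  0.4   1.9  -0.38  0.68  0.42]
```

View pics/v5.png

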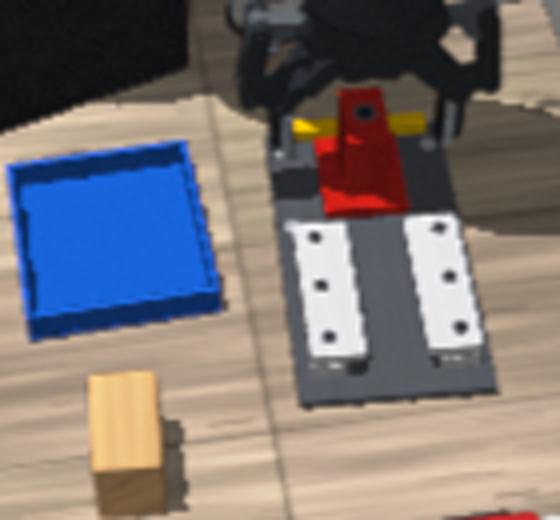

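The block stands upright at crop (125,440); the fingers straddle the neck (365,130). Close and lift.

```bash
python3 -m jog '[[[0,0,0,0,0,0,0],[0,0,0,0,0,0,0],[0,0,0,0,0,0,0],[0,0,0,0,0,0,0],[0,0,0,0,0,0,0],[0,0,0,0,0,0,0],[0,0,0,0,0,0,0],[0,0,0,0,0,0,0],[0,0,0,0,0,0,0]]]' 70
python3 go.py 0.408 -0.144 0.2 86.5
python3 -m jog '[[[0,0,0,0,0,-1,0],[0,0,0,0,0,-2,0],[0,0,0,0,0,-3,0],[0,0,0,0,0,-2,0],[0,0,0,0,-2,0,0],[0,0,0,0,-3,0,0],[0,0,0,-0.6,-3,0,0],[0,0,0,-0.6,-3,0,0],[0,0,0,-0.6,-3,0,0],[0,0,0,0,0,0,0]]]'
python3 go.py 0.408 -0.144 0.097 86.5
```

```text
t: 15.4
ee_pos: [0.5603, -0.1188, 0.1013]
eef_rot: [0.728, 0.685, 0.0, 0.0]
force: [-0.8, 0.6, 5.1]
width: 0.296
grip_force: 69.8
t 15.4 pos [ 0.5603 -0.1188  0.1013] F [-0.8  0.6  5.1] w 0.296 grip 69.8
turn deg [ 0.05 -0.01  0.01] shift now cm [ -3.44 -15.04  -9.89] after turn [ -3.45 -15.05  -9.87] q [-0.15  0.64  0.4   1.9  -0.38  0.68  0.42]
t: 16.4
ee_pos: [0.4134, -0.1284, 0.18]
eef_rot: [0.729, 0.684, -0.001, -0.003]
force: [0.5, 0.2, -2.8]
width: 0.292
grip_force: 69.5
t 16.4 pos [ 0.4134 -0.1284  0.18  ] F [ 0.5  0.2 -2.8] w 0.292 grip 69.5
turn deg [-0.36 -0.1  -0.17] shift now cm [-1.61 -0.39  8.3 ] after turn [-1.59 -0.44  8.3 ] q [-0.21  0.31  0.52  2.2  -0.24  0.69  0.41]
```

```bash
python3 -m jog '[[[0,0,0,-1.5,-0.4,0,0],[0,0,0,0,0,2,0],[0,0,0,0,0,3,0],[0,0,0,0,0,2,0],[0,0,0,0,0,0.7,0],[0,0,0,0,0,0,0],[0,0,0,0,0,0,0]]]'
python3 go.py 0.408 -0.144 0.097 86.5
```

```text
t: 17.1
ee_pos: [0.4146, -0.1432, 0.1043]
eef_rot: [0.728, 0.685, 0.0, 0.0]
force: [0.3, -0.0, -2.0]
width: 0.295
grip_force: 69.4
t 17.1 pos [ 0.4146 -0.1432  0.1043] F [ 0.3 -0.  -2. ] w 0.295 grip 69.4
turn deg [ 0.04  0.01 -0.  ] shift now cm [-0.12 -0.66  0.73] after turn [-0.12 -0.66  0.73] q [-0.09  0.47  0.42  2.22 -0.38  0.52  0.57]
```

```bash
python3 -m jog '[[[0,0,0,0,-0.6,0.2,0],[0,0,0,0,0,0.3,0],[0,0,0,0,0,0.2,0],[0,0,0,0,0,0,0],[0,0,0,0,0,0,0]]]'
```

```text
t: 17.6
ee_pos: [0.4081, -0.1425, 0.0972]
eef_rot: [0.728, 0.685, 0.0, -0.0]
force: [-3.2, -0.0, 4.3]
width: 0.298
grip_force: 70.3
```

```bash
python3 -m jog '[[[0,0,0,0,0,0,0.55],[0,0,0,0,0,0,0.55],[0,0,0,0,0,0,0.55],[0,0,0,0,0,0,0.55],[0,0,0,0,0,-1,0.55],[0,0,0,0,0,-3,0.55],[0,0,0,0,0,-4,0.55],[0,0,0,0,0,-4,0.55],[0,0,0,0,0,-4,0.55],[0,0,0,0,0,0,0.55]]]'
python3 -m jog '[[[0,0,0,5,0,0,0.55],[0,0,0,5,0,0,0.55],[0,0,0,5,0,0,0.55],[0,0,0,5,0,0,0.55],[0,0,0,0,0,0,0.55],[0,0,0,0,0,0,0.55]]]'
python3 - <<'E'
from h import *
s=snap('scene','s6');t=snap('top','t6')
a=cv2.resize(s['img'][120:260,180:330],None,fx=3,fy=3,interpolation=cv2.INTER_CUBIC);b=cv2.resize(t['img'][170:280,165:280],None,fx=3,fy=3,interpolation=cv2.INTER_CUBIC)
b=cv2.copyMakeBorder(b,0,a.shape[0]-b.shape[0],0,0,0);cv2.imwrite('pics/v6.png',np.hstack([a,b])[:,:,::-1])
E
```

```text
t: 18.6
ee_pos: [0.4109, -0.1437, 0.262]
eef_rot: [0.729, 0.685, 0.003, 0.004]
force: [0.9, -0.4, 0.7]
width: 0.552
grip_force: 0.0
t: 19.2
ee_pos: [0.4199, 0.058, 0.2566]
eef_rot: [0.727, 0.686, -0.0, -0.0]
force: [-0.2, -0.9, 0.1]
width: 0.549
grip_force: 0.0
```

View pics/v6.png

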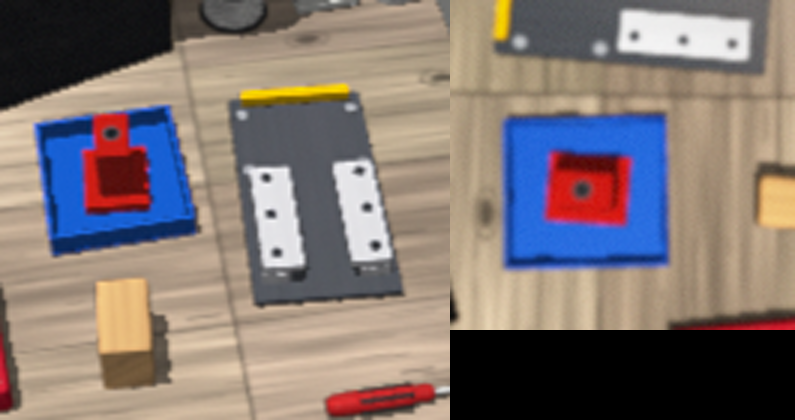

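The shoe stands upright in the middle of the tray (scene crop (118,170), top crop (585,188)), and the block stands on the worktop at (125,330). The arm is clear, so I hand in.

```bash
python3 -c "
from station import robot
o=robot.observe();print(o['force'],o['ee_pos']);print(robot.job_done())"
```

```text
[ 0.13241948 -0.15499207 -0.3218931 ] [0.41996146 0.05589934 0.25657813]
the job is handed in; nothing more can be done
None
```

I knocked the shoe clear of the rails with the block alone, stood the block back on the worktop, set the shoe upright in the blue tray, and handed the job in at about 19 s.

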